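# Release the ball, then re-pin the start gate one hole higher

## Robot

A 6-joint arm with a two-finger parallel gripper is mounted at the origin on a cart in front of the work surface, level with it; the furniture and walls round the work are solid. World frame = base frame: x ahead of the robot, y to its left, z up, the work surface at z = 0. Lengths are in m, angles in rad, forces in N, time in s.
With the tool pointing down it reaches from about 0.35 to 0.775 m from the base axis. Payload 7.3 kg.
Tool frame: the origin (TCP) lies on the centre line of the jaws, within the pads' length; the fingertips stand 14 mm ahead of it and the grasp point (between the pads) lies 5 mm behind it; z points along the fingers, y is the direction in which the jaws open and shut (so a half turn about z gives the same grasp; the last joint's range is limited). The gripper opens to 92 mm and grips with 3 to 60 N. Pads are 19 mm wide; open, the fingers measure 130 mm over their backs; the gripper's body (75 mm by 190 mm) begins 47 mm behind the grasp point.
Start: joints at [-1.374, 0.342, 1.524, -0, 1.275, -0.146], TCP at [0.176, -0.494, 0.241] pointing down, gripper open.
Joint ranges: [-2.53, 2.53], [-0.77, 2.02], [0.04, 2.7], [-1, 4.14], [0.28, 2.66], [-3.11, 3.11]. Speed limits (rad/s): [2.57, 2.57, 3.14, 3.14, 3.14, 3.14].

## Interface

Orientations are given as [roll, pitch, yaw] about the fixed x, y, z axes, in that order (R = Rz(yaw) Ry(pitch) Rx(roll)).
In Python, from cell import telemetry, cams, robot gives the robot as it stands.
- The arm moves only by the tool servo_tool, never from a script. Its argument "targets" is text: rows parted by semicolons, each of 4 numbers parted by spaces: the shift along the tool's x, y, z in mm, then the turn about the tool's z in rad. In form: x y z yaw; .... A call has 1 to 20 rows; each row shifts and turns the pose as measured when the row begins, along the tool's axes as they then stand; what a row does not reach is not made up. A row lasts 1/8 s, in which the tool goes at most 62.5 mm and 10.7 degrees, less where a joint would pass 70% of its speed; a pose out of reach is approached as far as the arm can. A call with a gripper value outside its range is refused whole. "hand" is the opening, from 0 (shut) to 1 (fully open), set as the call begins (left out, the last holds). The fingers move at their own pace and stop on an object; "squeeze" is the grip in N (left out, the last holds). Time passes only in rows, so rows that do not move let the fingers close. It gives the time, the measured TCP pose, the force and the opening at its end, in the units of the state.
- telemetry.observe(): the state, without advancing time (a new reading comes with each control period).
- cams.read_camera(name): name is "side" or "top" or "wrist"; returns a dict with "color" (480x640x3 uint8, red, green, blue), "K" (3x3 intrinsics, pixels), "R" (3x3) and "t" (3): a world point X has camera coordinates R X + t. Camera axes: x right, y down, z forward; pixel columns grow to the right and rows downward; lengths in m; the calibration is good to about 2 mm. The wrist camera is an equidistant fisheye: a pixel r from the principal point sees the ray r / f radians off the axis. A picture is of the moment at which its call begins. There is no depth.
- robot.hand_in(): hands the job in, once; it reports no verdict.
Trained networks look in a picture, given as the dict that the camera call returned (one of the last four; its "shot" number tells which), for a name from the list of things; names that differ only in an ending like _2 or _b are one class to them, and where a whole thing is asked for, a point or a joint stands for the part that bears it (a point fixed in the world has none). Each returns a list of dicts, best first, with "score" (0 to 1); they miss things now and then, are a little off and sometimes report something else, mostly with a low value. They report only what shows in the picture. A call takes as long as a camera call.
- cams.cut_out(picture, query): "region" (480x640 bool, what is visible of it) and "extent" ([centre column, centre row, width, height] in pixels, round what is visible of it).
The state is a dict: "time": time; "qpos": joint angles; "qvel": joint speeds; "joint_efforts": joint torques, N m; "tool_pos": TCP position; "tool_rot": TCP orientation; "contact_force": force on the tool from outside, world axes, zero at the start; "torque": the same for the moment, N m; "opening": finger opening in m.
Only numpy, scipy, OpenCV 4.12 (cv2) and the standard library are available. Lean on these libraries where they do the work, as an engineer would, in place of code of your own. Each camera call takes 0.05 s, during which the arm holds its last target.

## Task

A steel ball waits behind the start gate of the inclined track. First let it run: press the gate's sprung pedal down to its stop so that the ball rolls down into the catcher at the low end. Then set the gate up for the next run: take the lock plunger's knob, pull the pin out of its hole, slide the gate carriage up the track to the very next hole and let the pin go fully home there, and finish still gripping the knob with the pin home, without disturbing the timer, the pen and the sample jar.

Things in the scene. Friction and masses are not known exactly. Their poses are not given: they have to be found in the camera images.
- gate_pedal (a joint): Sprung pedal of the start gate, rad: 0 = up at rest (gate blade down in the ball channel), 0.44 = down on its stop (the blade clears the ball only near the stop, above 0.40). It turns about an axle parallel to the track, is pushed down at its pad 58 mm from that axle (the pad sinks 25 mm), takes 2 to 6 N there and springs back when let go.
- gate_slide (a joint): Travel of the gate carriage along the track, m, growing up the slope. 0 = pin centred in the hole where it starts (it reads about -0.001 there, leaning on the hole's lower side); holes are 0.050 apart, so 0.050 = next hole up. With the pin pulled out the carriage slides slowly down by its own weight (under 2 N to push). Ends at -0.105 and 0.105.
- plunger (a joint): Lift of the lock plunger off its seat, m, square to the track: 0 = pin fully home in a hole, 0.011 = pin tip just level with the top of the index bar, 0.016 = end of its travel. A spring pushes it home with 4 N (home) to 7 N (fully lifted).
- knob_grip (a point): Middle of the plunger's knob: black ribbed cylinder, 23 mm across, 25 mm tall, on the upper end of the grey carriage, axis square to the track (slope 0.21 rad). Knob top 12 mm above this point, underside 14 mm below, a 16 mm thick steel barrel under it, the carriage's flat top 31 mm below. Axes: x across the track to its far side, y up the slope, z off the track along the knob.
- pedal_pad (a point): Centre of the top of the pedal's ribbed rubber pad, 30 x 40 mm (40 along the track), on the robot's side of the carriage, 62 mm down the slope from the knob. Turns with the pedal: at rest the pad tips 0.22 rad up at its free end, on the stop 0.22 rad down; y points up the slope. Free space below it.
- ball_center (a point): Centre of the polished steel ball, 20 mm across. It starts in the channel on the far side of the track, resting against the uphill face of the gate blade.
- catcher (a point): Where the ball's centre comes to rest in the catcher, the dark end pocket of the ball channel at the low end of the track (the right-hand end as seen by the robot).
- next_hole (a point): Centre of the mouth of the target hole, the first one up the slope from where the pin starts, in the top of the steel index bar under the carriage (seven 10 mm holes, 50 mm apart; the pin is 8 mm thick, enters 11 mm). Axes as at the knob: y up the slope, z off the track. With the pin home there, the knob's middle stands 47 mm off this point along z.
- pin_axis (a point): Point of the carriage on the plunger's axis, level with the top of the index bar; it meets next_hole when the carriage is in place. Same axes.
- ramp: The inclined track: aluminium, 450 mm long, 92 mm wide, 39 mm high at the low right end and 131 mm at the high left end, on two dark cross feet, fixed to the table. Origin on the table under its middle; x across it away from the robot, y along it to its high end.
- timer: White digital timer standing on edge behind the track, 24 x 62 x 56 mm; origin under its middle. Leave alone.
- pen: Green pen lying behind the track's high end, 164 x 16 x 12 mm; origin under its middle. Leave alone.
- sample_jar: Screw-cap sample jar behind the track, 44 mm across, 64 mm tall; origin under its middle. Leave alone.

How it is judged:
By the outcome, as a careful person would: the job done as asked, in the order asked, and still so for the second after the job is handed in, while the arm keeps its last pose, push and grip.
It also fails if it takes over 48 s, if anything falls off the work surface, if the arm or the gripper's body presses on something with over 40 N, if the wrist force passes 120 N, or if a joint passes its speed limit or range.

## Working session

There is one attempt and no reset: what is moved stays moved. The work goes in short steps, Python scripts to look and compute and a tool call to move; the robot and the scene stay as the last step left them, time stands still between calls to the robot, and variables do not carry over. Pictures are saved under pics/ and viewed, and the job is handed in when it is done.

Besides the shell and the picture viewer there is one more tool, called after ">>>" in YAML: its name, and indented under it one key for each argument. servo_tool: Moves the arm, as the interface text tells. Its arguments: {"type":"object","properties":{"targets":{"type":"string"},"hand":{"type":"number"},"squeeze":{"type":"number"}},"required":["targets"]}

```bash
mkdir -p pics; ls; cat > h.py <<'E'
import numpy as np, cv2
from cell import telemetry, cams, robot
def snap(n,f):
    p=cams.read_camera(n); cv2.imwrite('pics/'+f,p['color'][:,:,::-1]); return p
E
python3 - <<'E'
from h import *
s=telemetry.observe(); print(s)
for n in ['side','top','wrist']:
    p=snap(n,n+'0.png'); print(n,p['K'].tolist(),p['R'].tolist(),p['t'].tolist(),p['shot'])
    for q in ['knob_grip','pedal_pad','ball_center','ramp']:
        r=cams.cut_out(p,q); print(q,[(round(a['score'],2),[round(float(v),1) for v in a['extent']]) for a in r[:2]])
E
```

```text
pics
{'time': 0.0, 'qpos': array([-1.37400486e+00,  3.42727498e-01,  1.52503697e+00,  1.46799212e-05,
        1.27535052e+00, -1.45988885e-01]), 'qvel': array([-1.08769820e-03,  2.87372302e-04,  2.30966001e-03,  3.85256887e-05,
        1.27671895e-03, -9.56962020e-04]), 'joint_efforts': array([-4.74817516e-04, -4.31244600e+01, -2.44220763e+01,  7.14959647e-02,
        5.58614067e-02, -1.14956806e-04]), 'tool_pos': array([ 0.17641159, -0.49406988,  0.24003548]), 'tool_rot': array([-3.14008855e+00, -2.35343789e-04,  3.42775892e-01]), 'contact_force': array([0.21916498, 0.1624235 , 0.26812595]), 'torque': array([-0.02187086,  0.06018039,  0.00998453]), 'opening': 0.09194801067729497}
side [[503.96311116385994, 0.0, 324.9579367421867], [0.0, 503.96311116385994, 229.42350118687293], [0.0, 0.0, 1.0]] [[-0.9986578417039412, 0.04621245145328899, -0.02338641772275695], [0.044395498057000805, 0.5312323272106527, -0.8460622047335672], [-0.026674987450731994, -0.8459649069890731, -0.5325709541342561]] [0.5639717726594164, -0.0015817194861373993, 1.040717207851311] 1
knob_grip [(0.5, [376.4, 200.
[... 449 characters left out ...]
-0.9909841249413949]] [0.15720149863274563, 0.5710192245381657, 0.8810500520175549] 2
knob_grip [(0.54, [347.3, 282.1, 13.4, 12.8])]
pedal_pad [(0.93, [382.4, 290.4, 23.3, 68.1])]
ball_center [(0.61, [368.3, 261.9, 11.6, 9.8])]
ramp [(0.91, [351.9, 280.6, 246.5, 86.3])]
wrist [[371.64829954431775, 0.0, 322.29679242502016], [0.0, 371.64829954431775, 237.47528795735045], [0.0, 0.0, 1.0]] [[0.3367900859428898, -0.9415796736025043, 0.0003953089734389418], [-0.8984395954494228, -0.3212337927285204, 0.2993578857119511], [-0.28174231371815694, -0.1011759292907837, -0.9541408176956311]] [-0.5262185196253033, -0.03849545481513877, 0.3903704312536275] 3
knob_grip []
pedal_pad []
ball_center []
ramp []
```

```bash
python3 - <<'E'
import cv2
a=cv2.imread('pics/top0.png');b=cv2.imread('pics/side0.png')
cv2.imwrite('pics/topz.png',cv2.resize(a[200:350,210:480],None,fx=2.9,fy=2.9,interpolation=cv2.INTER_CUBIC))
cv2.imwrite('pics/sidez.png',cv2.resize(b[150:350,290:450],None,fx=3,fy=3,interpolation=cv2.INTER_CUBIC))
E
```

```text
(no output)
```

View pics/topz.png

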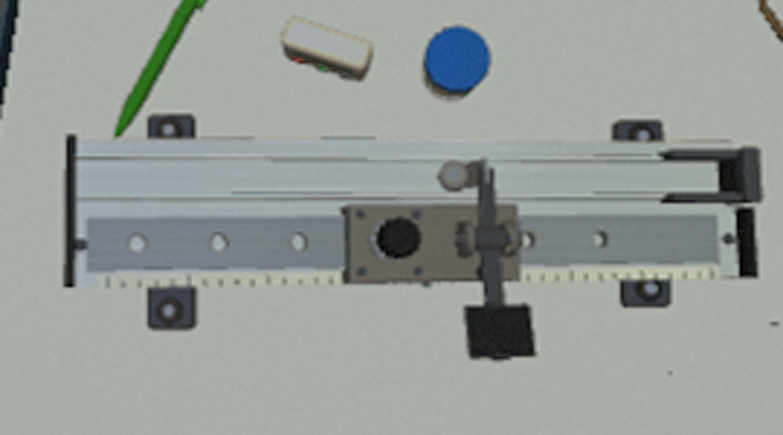

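View pics/sidez.png

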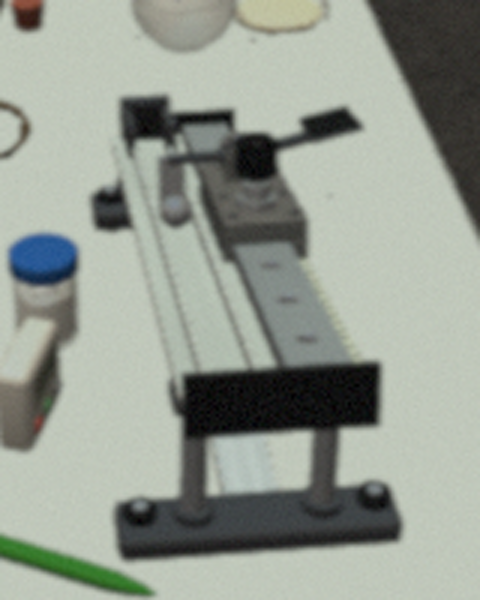

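View pics/side0.png

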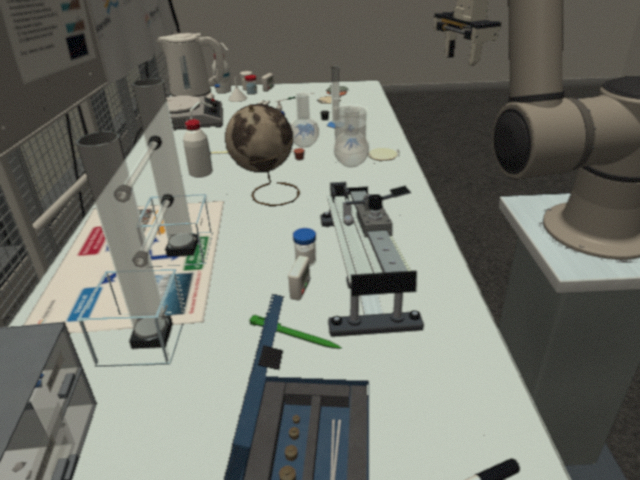

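View pics/top0.png

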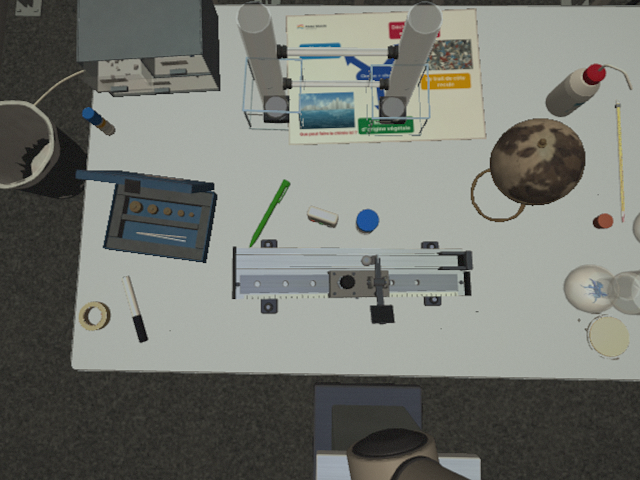

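```bash
cat >> h.py <<'E'
CAM={}
def tri(obs):
    # obs list of (pic,u,v) pinhole
    P=[p['K']@np.c_[p['R'],p['t']] for p,_,_ in obs]
    X=cv2.triangulatePoints(P[0],P[1],np.array(obs[0][1:],float),np.array(obs[1][1:],float)); return (X[:3]/X[3]).ravel()
def proj(p,X):
    c=np.atleast_2d(X)@np.array(p['R']).T+p['t']
    return c[:,:2]/c[:,2:]*p['K'][0][0]+np.array([p['K'][0][2],p['K'][1][2]])
def onplane(p,u,v,z):
    R=np.array(p['R']);c=-R.T@p['t'];d=R.T@np.linalg.inv(p['K'])@[u,v,1.];return c+d*(z-c[2])/d[2]
E
python3 - <<'E'
from h import *
s=cams.read_camera('side');t=cams.read_camera('top')
Zs=lambda a,b:(s,290+(a+.5)/3-.5,150+(b+.5)/3-.5)
Zt=lambda a,b:(t,210+(a+.5)/2.9-.5,200+(b+.5)/2.9-.5)
pairs={'knob':((254,158),(399,238)),'pad':((331,124),(500,332)),'ball':((175,209),(453,176)),
'highR':((378,364),(70,286)),'highL':((186,374),(70,137)),
'h1':((270,266),(299,241)),'h2':((288,300),(219,241)),'h3':((308,339),(137,243))}
for k,(a,b) in pairs.items():
    A=Zs(*a);B=Zt(*b);X=tri([A,B]);print(k,X.round(4),(proj(s,X)-A[1:]).round(1),(proj(t,X)-B[1:]).round(1))
print(onplane(t,*Zt(740,207)[1:],.039),onplane(t,*Zt(740,275)[1:],.039))
E
```

```text
knob [0.4812 0.1073 0.1453] [[0.4 0. ]] [[ 0.1 -0.5]]
pad [0.4261 0.0458 0.1321] [[0.3 0. ]] [[ 0.1 -0.3]]
ball [0.5233 0.0704 0.0914] [[0.3 0. ]] [[ 0.1 -0.3]]
highR [0.4497 0.3035 0.1445] [[0.3 0. ]] [[ 0.1 -0.3]]
highL [0.5388 0.3066 0.1463] [[0.1 0. ]] [[ 0.  -0.1]]
h1 [0.4796 0.1679 0.1114] [[0.3 0. ]] [[ 0.1 -0.3]]
h2 [0.478  0.217  0.1225] [[-0. -0.]] [[-0.  0.]]
h3 [0.4758 0.2659 0.133 ] [[0.1 0. ]] [[ 0. -0.]]
[ 0.50872208 -0.12750518  0.039     ] [ 0.46313079 -0.1262158   0.039     ]
```

>>> servo_tool:
  targets: "0 0 0 0.15; 0 0 0 0.157; 26 -29 0 0; 26 -29 0 0; 26 -29 0 0; 26 -29 0 0; 26 -29 0 0; 26 -29 0 0; 26 -29 0 0; 26 -29 0 0"
  hand: 0
  squeeze: 20

```text
time: 2.1
tool_pos: [0.3834, -0.2527, 0.2409]
tool_rot: [3.139, -0.002, 0.02]
contact_force: [0.2, -1.0, -0.6]
opening: 0.001
```

>>> servo_tool:
  targets: "6 -37 3 -0.016; 6 -37 3 0; 6 -37 3 0; 6 -37 3 0; 6 -37 3 0; 6 -37 3 0; 6 -37 3 0; 6 -37 3 0; 0 0 0 0"

```text
time: 3.22
tool_pos: [0.4235, 0.0559, 0.2165]
tool_rot: [3.138, -0.006, 0.04]
contact_force: [1.3, -1.0, -0.4]
opening: 0.0002
```

```bash
python3 - <<'E'
from h import *
w=snap('wrist','w1.png');t=snap('top','t1.png')
s=telemetry.observe();print(s['tool_pos'],s['tool_rot'],s['contact_force'],s['qpos'])
for p in(w,t):
  for q in ['knob_grip','pedal_pad','ball_center']:
    r=cams.cut_out(p,q); print(q,[(round(a['score'],2),[round(float(v),1) for v in a['extent']]) for a in r[:2]])
E
```

```text
[0.42353119 0.05407784 0.21662054] [ 3.13718223 -0.00607354  0.03739195] [-0.01321661  0.58055014  0.02598148] [-0.05011281  0.18338677  1.81559229 -0.00425869  1.13618132  1.48508571]
knob_grip [(0.68, [236.6, 167.6, 37.7, 44.7])]
pedal_pad [(0.88, [338.8, 182.6, 65.5, 190.2]), (0.23, [319.9, 22.4, 58.3, 44.9])]
ball_center [(0.73, [307.8, 104.2, 28.0, 26.7])]
knob_grip [(0.66, [346.1, 280.2, 13.1, 14.7]), (0.54, [370.2, 221.2, 17.6, 24.4])]
pedal_pad [(0.46, [376.2, 268.1, 10.5, 20.2])]
ball_center [(0.44, [367.3, 260.8, 10.6, 10.9])]
```

View pics/w1.png

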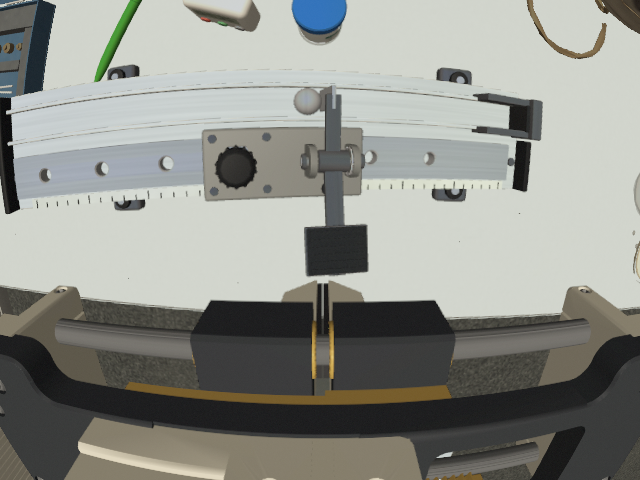

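```bash
cat >> h.py <<'E'
def wray(p,u,v):
    R=np.array(p['R']);K=np.array(p['K']);d=np.array([u-K[0,2],v-K[1,2]]);r=np.linalg.norm(d);th=r/K[0,0]
    dc=np.r_[d/r*np.sin(th),np.cos(th)];return -R.T@p['t'],R.T@dc
def won(p,u,v,z):
    c,d=wray(p,u,v);return c+d*(z-c[2])/d[2]
E
python3 - <<'E'
from h import *
w=cams.read_camera('wrist')
for n,u,v,z in [('pad',336.5,250,.132),('knobtop',236.5,166,.158),('knobmid',236.5,167,.146),('h1',167,163,.1114),('h2',102,169,.1225),('h3',46,175,.133),('ball',307.8,101.5,.0914)]:
  print(n,won(w,u,v,z).round(4))
print(-np.array(w['R']).T@w['t'])
E
```

```text
pad [0.4253 0.0424 0.132 ]
knobtop [0.4812 0.1013 0.158 ]
knobmid [0.4793 0.104  0.146 ]
h1 [0.4785 0.1635 0.1114]
h2 [0.4769 0.2128 0.1225]
h3 [0.4758 0.261  0.133 ]
ball [0.5217 0.0652 0.0914]
[0.50352578 0.05549196 0.36067959]
```

>>> servo_tool:
  targets: "1 4 10 0; 1 4 15 0; 0 2 15 0; 0 0 10 0; 0 0 0 0"

```text
time: 4.3
tool_pos: [0.4262, 0.0413, 0.1634]
tool_rot: [3.137, -0.005, 0.033]
contact_force: [0.0, -0.1, -0.1]
opening: 0.0005
```

```bash
python3 - <<'E'
from h import *
w=snap('wrist','w2.png');t=snap('side','s2.png')
s=telemetry.observe();print(s['tool_pos'],s['tool_rot'],s['contact_force'])
b=t['color'][:,:,::-1]
b=cv2.resize(b[150:300,310:460],None,fx=4,fy=4,interpolation=cv2.INTER_CUBIC);a=cv2.resize(w['color'][60:360,180:460,::-1],None,fx=2,fy=2)
cv2.imwrite('pics/s2z.png',b);cv2.imwrite('pics/w2z.png',a)
E
```

```text
[0.42676359 0.04141451 0.16422396] [ 3.13709466 -0.00717749  0.03326062] [-0.29929914 -0.174307    0.51496586]
```

View pics/s2z.png

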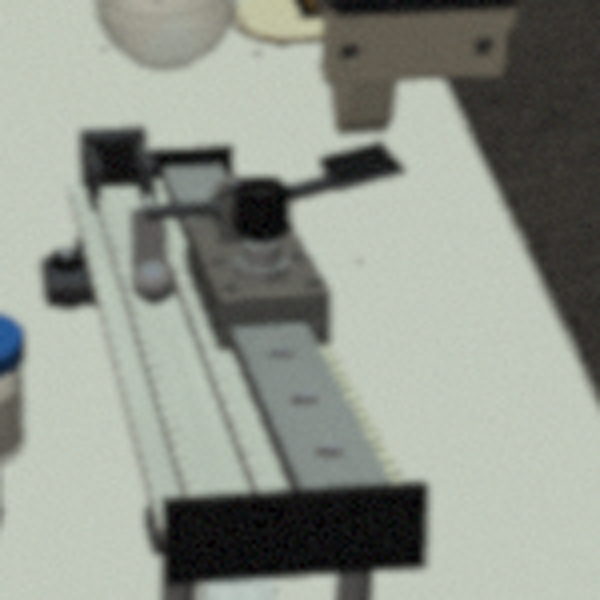

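View pics/w2z.png

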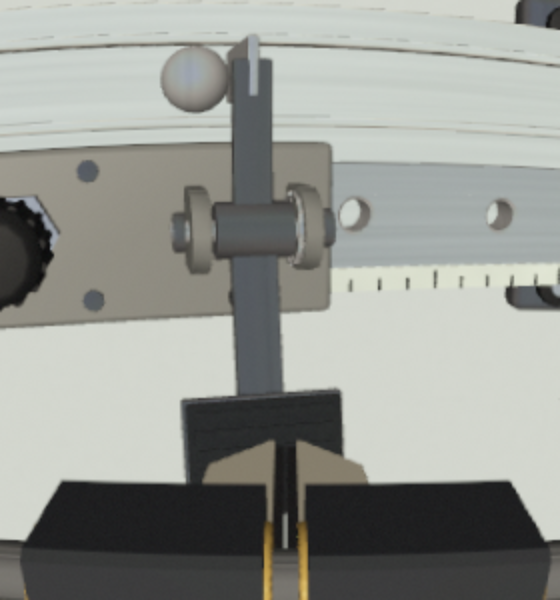

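>>> servo_tool:
  targets: "0 -4.5 4 0; 0 0 6 0; 0 0 5 0; 0 0 4 0; 0 0 4 0; 0 0 4 0"

```text
time: 5.15
tool_pos: [0.4273, 0.0467, 0.1371]
tool_rot: [3.138, -0.01, 0.034]
contact_force: [-1.7, 1.6, 5.8]
opening: 0.0005
```

>>> servo_tool:
  targets: "0 0 4 0; 0 0 4 0; 0 0 4 0; 0 0 3 0"

```text
time: 5.65
tool_pos: [0.428, 0.0475, 0.1255]
tool_rot: [3.139, -0.013, 0.034]
contact_force: [-16.7, -0.4, 48.3]
opening: 0.0002
```

>>> servo_tool:
  targets: "0 0 -1 0"

```text
time: 5.78
tool_pos: [0.4277, 0.0476, 0.1278]
tool_rot: [3.139, -0.014, 0.034]
contact_force: [-4.9, 1.1, 6.0]
opening: 0.0004
```

```bash
python3 - <<'E'
from h import *
w=snap('wrist','w3.png');t=snap('side','s3.png')
s=telemetry.observe();print(s['time'],s['tool_pos'],s['tool_rot'],s['contact_force'])
b=t['color'][:,:,::-1]
b=cv2.resize(b[150:300,310:460],None,fx=4,fy=4,interpolation=cv2.INTER_CUBIC)
cv2.imwrite('pics/s3z.png',b)
E
```

```text
5.875 [0.4277556  0.04760068 0.12730996] [ 3.13866865 -0.01350185  0.03392292] [-5.07012132  1.01093868 13.73850406]
```

View pics/s3z.png

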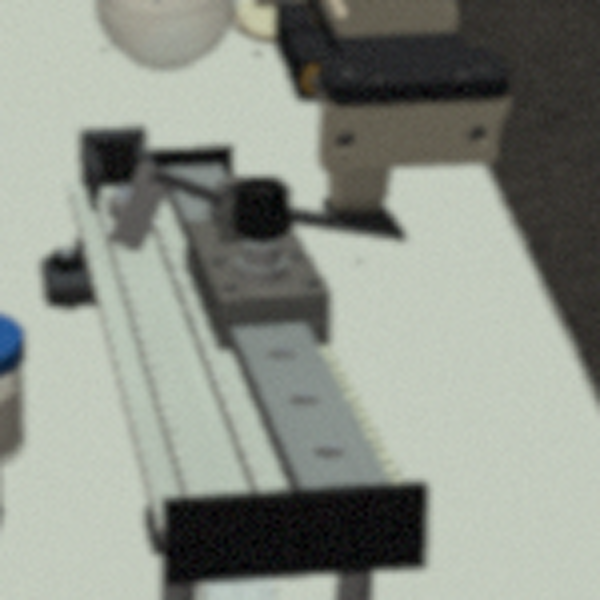

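View pics/w3.png

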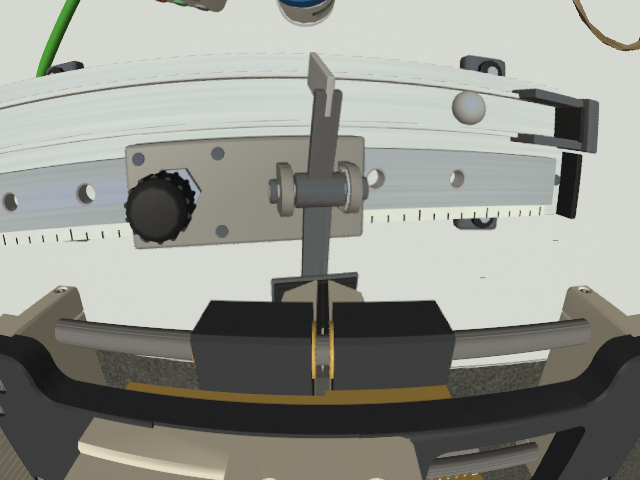

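>>> servo_tool:
  targets: "0 0 0 0; 0 0 0 0; 0 0 0 0; 0 0 -5 0; 0 0 -15 0; 0 0 -25 0; 0 0 -25 0; 0 0 -25 0; 0 0 0 0"
  hand: 0

```text
time: 7.0
tool_pos: [0.4277, 0.0462, 0.2248]
tool_rot: [3.135, -0.017, 0.034]
contact_force: [-0.3, 0.4, -1.1]
opening: 0.0001
```

```bash
python3 - <<'E'
from h import *
w=snap('wrist','w4.png')
s=telemetry.observe();print(s['time'],s['tool_pos'],s['tool_rot'],s['contact_force'])
E
```

```text
7.05 [0.42689612 0.046272   0.2236152 ] [ 3.13554765 -0.01479209  0.03412489] [-1.11961642  0.13022764 -0.31175246]
```

View pics/w4.png

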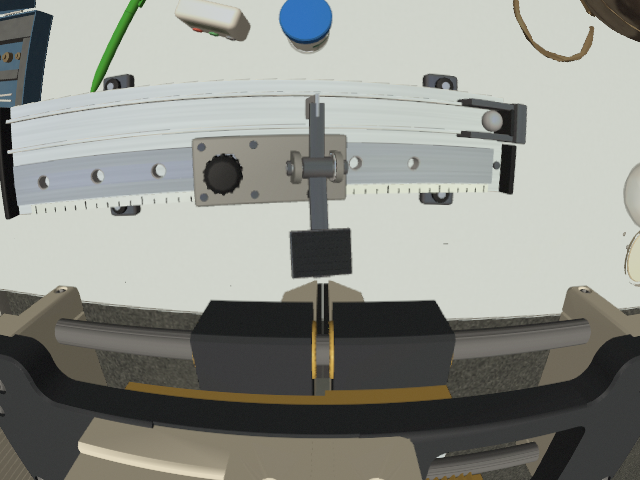

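>>> servo_tool:
  targets: "0 0 0 -0.175; 0 0 0 -0.175; 0 0 0 -0.175; 0 0 0 -0.175; 0 0 0 -0.175; 0 0 0 -0.175; 0 0 0 -0.175; 0 0 0 -0.175; 0 0 0 -0.173; 0 0 0 0"
  hand: 1

```text
time: 8.3
tool_pos: [0.4207, 0.0458, 0.2078]
tool_rot: [-3.132, 0.004, 1.657]
contact_force: [0.4, -0.1, -0.4]
opening: 0.0907
```

>>> servo_tool:
  targets: "0 0 -5 0.05; 15 15 0 0; 15 16 0 0; 15 16 0 0; 13 14 0 0; 0 0 0 0"

```text
time: 9.05
tool_pos: [0.4799, 0.1064, 0.206]
tool_rot: [-3.124, 0.006, 1.579]
contact_force: [0.1, 0.1, 0.2]
opening: 0.0919
```

```bash
python3 - <<'E'
from h import *
w=snap('wrist','w5.png');t=snap('top','t5.png');s_=snap('side','s5.png')
s=telemetry.observe();print(s['time'],s['tool_pos'],s['tool_rot'],s['contact_force'])
for p in(w,t,s_):
  for q in ['knob_grip']:
    r=cams.cut_out(p,q); print(q,[(round(a['score'],2),[round(float(v),1) for v in a['extent']]) for a in r[:2]])
E
```

```text
9.2 [0.47910769 0.10547245 0.20657303] [-3.12352633  0.00569462  1.57944897] [-0.29944099 -0.32155311 -0.0333527 ]
knob_grip [(0.71, [323.1, 264.9, 41.3, 54.9])]
knob_grip []
knob_grip [(0.51, [375.0, 202.6, 11.8, 12.2])]
```

View pics/w5.png

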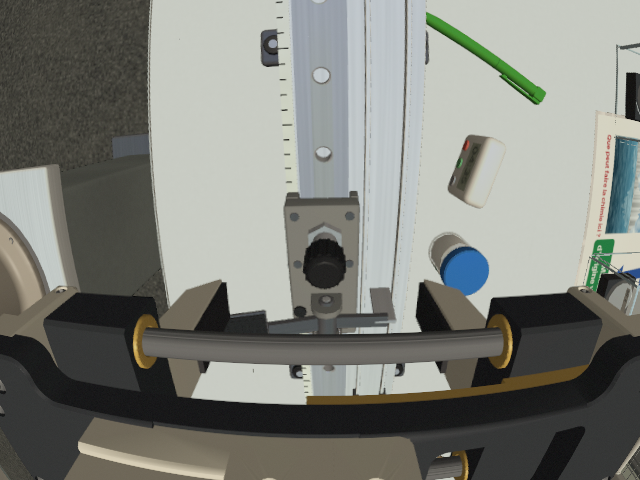

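>>> servo_tool:
  targets: "1 1 10 -0.025; 1 1 12 0; 0 0 12 0; 0 0 10 0; 0 0 0 0"

```text
time: 9.98
tool_pos: [0.4798, 0.1067, 0.1594]
tool_rot: [-3.123, 0.005, 1.605]
contact_force: [0.4, 0.1, 0.2]
opening: 0.0916
```

```bash
python3 - <<'E'
from h import *
w=snap('wrist','w6.png');s_=snap('side','s6.png')
s=telemetry.observe();print(s['time'],s['tool_pos'],s['tool_rot'],s['contact_force'])
b=s_['color'][150:300,310:460,::-1]
cv2.imwrite('pics/s6z.png',cv2.resize(b,None,fx=4,fy=4,interpolation=cv2.INTER_CUBIC))
E
```

```text
10.075 [0.48037567 0.10680783 0.1603266 ] [-3.12496131  0.00506767  1.60519254] [0.50130817 0.38037558 0.17256634]
```

View pics/w6.png

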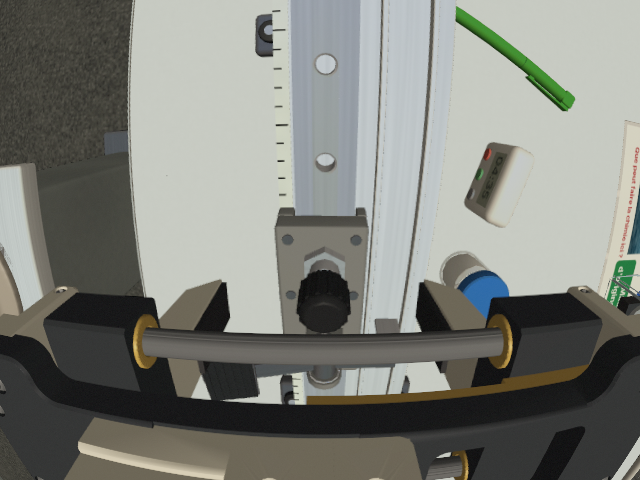

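View pics/s6z.png

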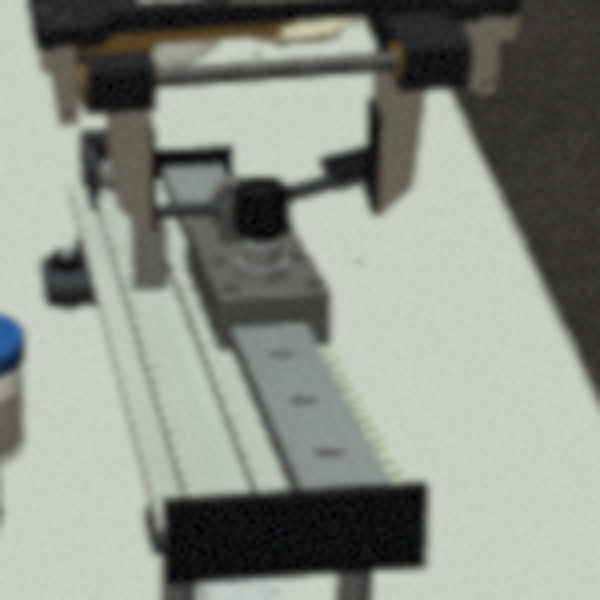

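>>> servo_tool:
  targets: "1 1 6 0; 0 0 6 0; 0 0 4 0; 0 0 0 0"

```text
time: 10.58
tool_pos: [0.4816, 0.1079, 0.1439]
tool_rot: [-3.127, 0.005, 1.605]
contact_force: [0.2, -0.9, 0.5]
opening: 0.0919
```

>>> servo_tool:
  targets: "0 0 0 0; 0 0 0 0; 0 0 0 0; 0 0 0 0; 0 0 0 0; 0 0 0 0"
  hand: 0
  squeeze: 30

```text
time: 11.32
tool_pos: [0.482, 0.1079, 0.1444]
tool_rot: [-3.128, 0.005, 1.605]
contact_force: [0.4, 0.4, 0.4]
opening: 0.0363
```

>>> servo_tool:
  targets: "0 0 0 0; 0 0 0 0; 0 0 0 0; 0 0 0 0"

```text
time: 11.82
tool_pos: [0.48, 0.1078, 0.1444]
tool_rot: [-3.123, 0.005, 1.605]
contact_force: [-0.4, -0.2, 0.4]
opening: 0.0223
```

```bash
python3 - <<'E'
from h import *
w=snap('wrist','w7.png');s_=snap('side','s7.png')
s=telemetry.observe();print(s['time'],s['tool_pos'],s['tool_rot'],s['contact_force'],s['opening'])
b=s_['color'][150:300,310:460,::-1]
cv2.imwrite('pics/s7z.png',cv2.resize(b,None,fx=4,fy=4,interpolation=cv2.INTER_CUBIC))
E
```

```text
11.925 [0.48007101 0.10784931 0.14438364] [-3.12354238  0.00518948  1.60536447] [-1.21695959  0.63443647  0.64284253] 0.022130149868820902
```

View pics/s7z.png

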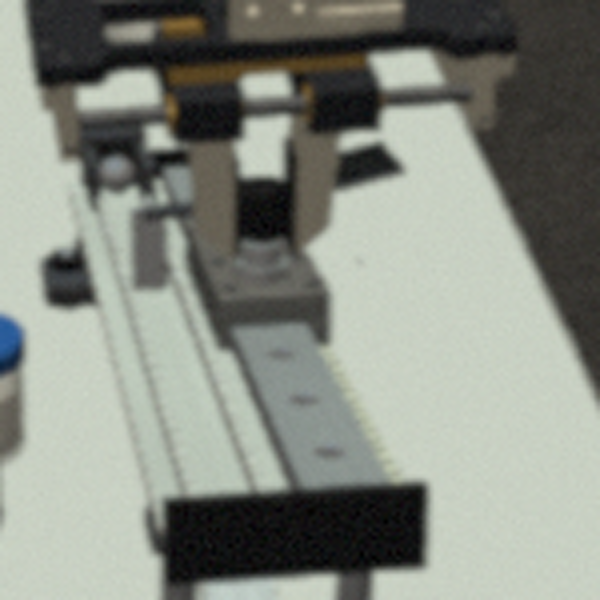

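View pics/w7.png

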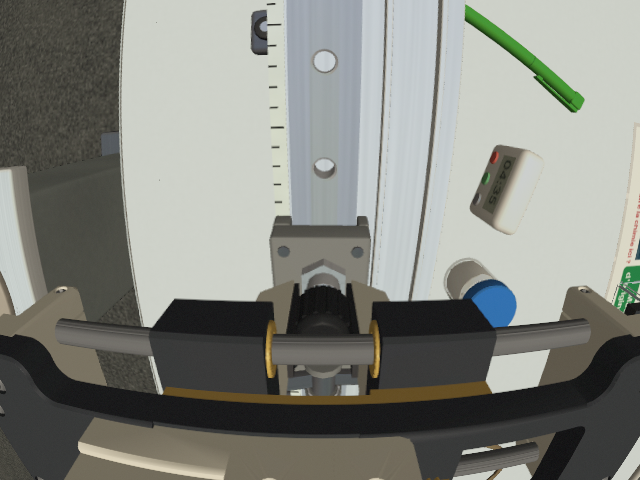

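>>> servo_tool:
  targets: "-0.6 0 -3 0; -0.6 0 -3 0; -0.6 0 -3 0; -0.6 0 -3 0"

```text
time: 12.42
tool_pos: [0.48, 0.1055, 0.1554]
tool_rot: [-3.121, 0.005, 1.605]
contact_force: [0.1, 0.1, -6.0]
opening: 0.022
```

>>> servo_tool:
  targets: "-0.5 0 -2 0; -0.3 0 -1.2 0"

```text
time: 12.68
tool_pos: [0.4801, 0.1047, 0.1587]
tool_rot: [-3.121, 0.005, 1.605]
contact_force: [1.5, 1.1, -7.9]
opening: 0.0219
```

```bash
cat >> h.py <<'E'
P0=np.array([.4801,.1079,.1444]);U=np.array([-.0352,.9774,.2085]);N=np.array([.0075,-.2083,.978])
def sn():
    s=telemetry.observe();d=s['tool_pos']-P0;print(s['time'],'slide',(d@U*1e3).round(2),'lift',(d@N*1e3).round(2),'dx',(d[0]*1e3).round(2),s['contact_force'].round(1),s['tool_rot'].round(3),s['opening'])
E
python3 - <<'E'
from h import *
s_=snap('side','s8.png');sn()
b=s_['color'][150:300,310:460,::-1]
cv2.imwrite('pics/s8z.png',cv2.resize(b,None,fx=4,fy=4,interpolation=cv2.INTER_CUBIC))
E
```

```text
12.725 slide -0.1 lift 14.75 dx -0.01 [ 0.5  1.6 -7.3] [-3.121  0.005  1.605] 0.021983766809988824
```

View pics/s8z.png

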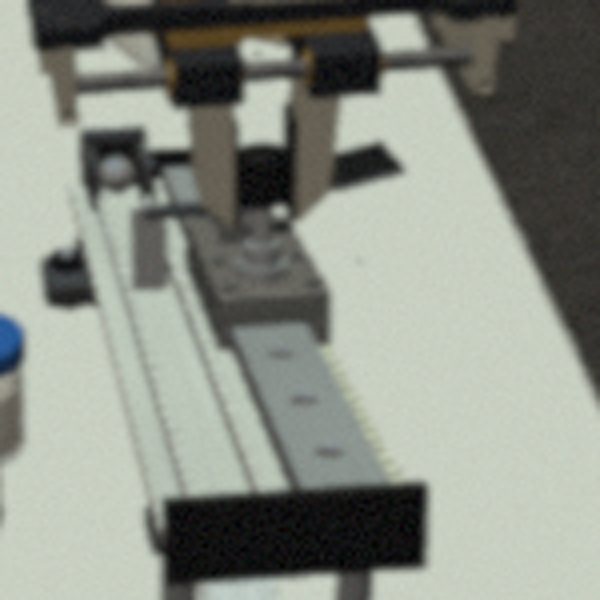

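>>> servo_tool:
  targets: "4 0 -0.8 0; 5.9 0 -1.2 0; 5.9 0 -1.2 0; 5.9 0 -1.2 0"

```text
time: 13.22
tool_pos: [0.4794, 0.1275, 0.1631]
tool_rot: [-3.121, 0.005, 1.605]
contact_force: [2.0, -0.2, -6.8]
opening: 0.0217
```

```bash
python3 -c "
from h import *
sn()"
```

```text
13.225 slide 23.04 lift 14.22 dx -0.72 [ 2.  -0.2 -6.8] [-3.121  0.005  1.605] 0.02169550845152698
```

>>> servo_tool:
  targets: "5.9 0 -1.3 0; 5.9 0 -1.3 0; 5.9 0 -1.3 0; 5.9 0 -1.3 0; 2 0 -0.4 0"

```text
time: 13.85
tool_pos: [0.4785, 0.1554, 0.169]
tool_rot: [-3.121, 0.005, 1.606]
contact_force: [0.7, 0.4, -7.9]
opening: 0.0217
```

```bash
python3 - <<'E'
from h import *
sn();w=snap('wrist','w9.png');s_=snap('side','s9.png');sn()
b=s_['color'][150:300,310:460,::-1]
cv2.imwrite('pics/s9z.png',cv2.resize(b,None,fx=4,fy=4,interpolation=cv2.INTER_CUBIC))
E
```

```text
13.85 slide 51.63 lift 14.14 dx -1.59 [ 0.7  0.4 -7.9] [-3.121  0.005  1.606] 0.021687788288119566
13.95 slide 51.56 lift 14.13 dx -1.6 [ 1.2  1.5 -6.4] [-3.121  0.005  1.606] 0.02231960991561195
```

View pics/s9z.png

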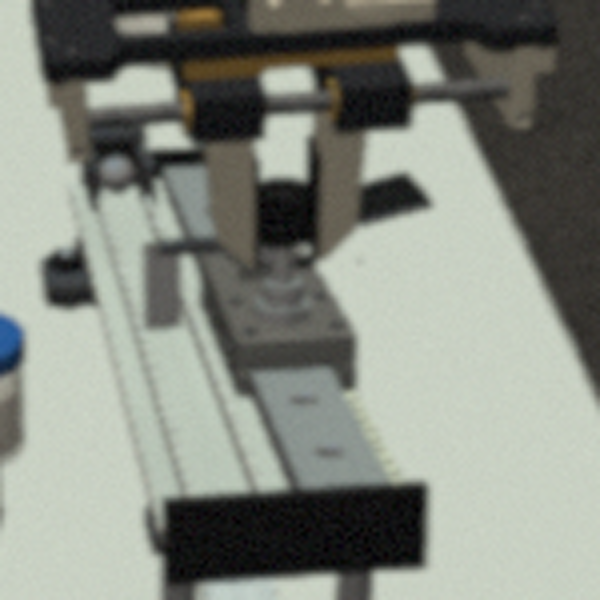

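>>> servo_tool:
  targets: "0.1 0 2.5 0; 0.6 0 2.9 0; 0.6 0 2.9 0"

```text
time: 14.32
tool_pos: [0.4784, 0.1565, 0.1604]
tool_rot: [-3.122, 0.005, 1.605]
contact_force: [0.5, 1.0, -5.6]
opening: 0.022
```

```bash
python3 -c "
from h import *
sn()"
```

```text
14.325 slide 50.92 lift 5.52 dx -1.66 [ 0.5  1.  -5.6] [-3.122  0.005  1.605] 0.02200821924577011
```

>>> servo_tool:
  targets: "0.5 0 2.5 0; 0.4 0 2 0; 0.2 0 1 0; 0 0 0 0"

```text
time: 14.82
tool_pos: [0.4785, 0.1574, 0.155]
tool_rot: [-3.122, 0.005, 1.605]
contact_force: [0.5, -0.1, -4.2]
opening: 0.0221
```

```bash
python3 -c "
from h import *
sn()"
```

```text
14.825 slide 50.6 lift 0.05 dx -1.65 [ 0.5 -0.1 -4.2] [-3.122  0.005  1.605] 0.022108377479635725
```

>>> servo_tool:
  targets: "0.1 0 0.6 0; 0.1 0 0.6 0; 0 0 0 0"

```text
time: 15.2
tool_pos: [0.4785, 0.1573, 0.155]
tool_rot: [-3.123, 0.005, 1.605]
contact_force: [-0.3, -0.1, -2.2]
opening: 0.0218
```

```bash
python3 -c "
from h import *
sn()"
```

```text
15.2 slide 50.56 lift 0.02 dx -1.62 [-0.3 -0.1 -2.2] [-3.123  0.005  1.605] 0.021818052889190673
```

>>> servo_tool:
  targets: "0.2 0 1.2 0; 0.2 0 1.2 0"

```text
time: 15.45
tool_pos: [0.4787, 0.1571, 0.1547]
tool_rot: [-3.125, 0.007, 1.605]
contact_force: [-5.1, -1.9, 12.4]
opening: 0.0219
```

```bash
python3 -c "
from h import *
sn()"
```

```text
15.45 slide 50.31 lift -0.19 dx -1.41 [-5.1 -1.9 12.4] [-3.125  0.007  1.605] 0.021851002158666564
```

>>> servo_tool:
  targets: "0 0 0.2 0; 0 0 0.2 0; 0 0 0.2 0"

```text
time: 15.82
tool_pos: [0.4785, 0.157, 0.1548]
tool_rot: [-3.125, 0.007, 1.605]
contact_force: [-3.2, -0.6, 4.7]
opening: 0.022
```

```bash
python3 - <<'E'
from h import *
sn();w=snap('wrist','w10.png');s_=snap('side','s10.png');t=snap('top','t10.png');sn()
b=s_['color'][150:300,310:460,::-1]
cv2.imwrite('pics/s10z.png',cv2.resize(b,None,fx=4,fy=4,interpolation=cv2.INTER_CUBIC))
E
```

```text
15.825 slide 50.2 lift -0.08 dx -1.55 [-3.2 -0.6  4.7] [-3.125  0.007  1.605] 0.021982925500480432
15.975 slide 50.16 lift -0.07 dx -1.55 [-2.9 -1.5  5.6] [-3.125  0.007  1.605] 0.022237716921112954
```

View pics/s10z.png

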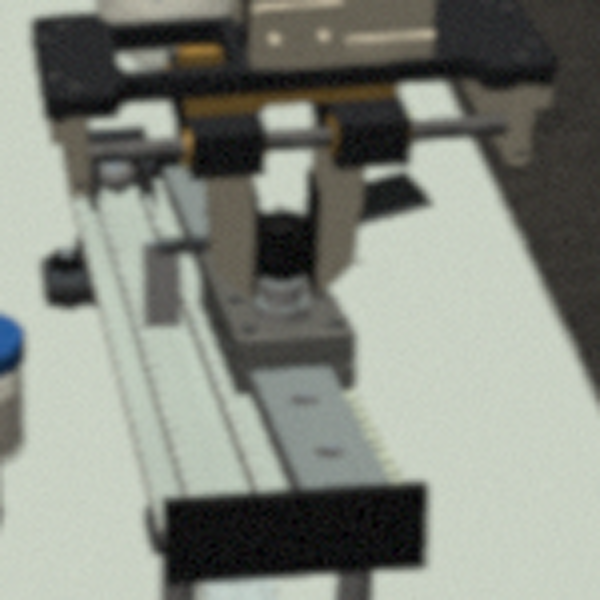

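View pics/w10.png

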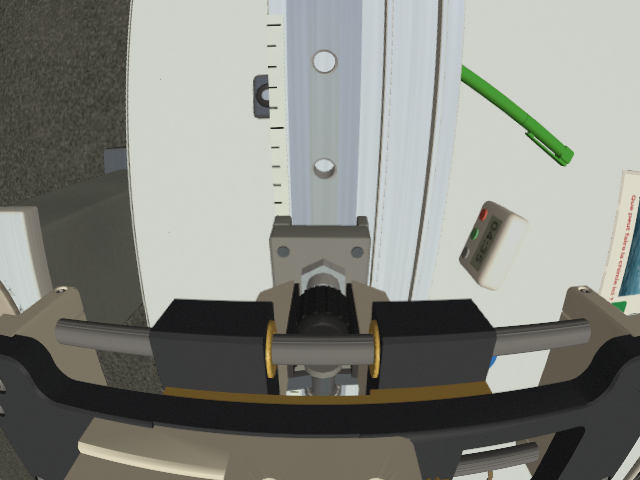

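```bash
python3 -c "
from h import *
sn();print(robot.hand_in())"
```

```text
15.975 slide 50.16 lift -0.07 dx -1.55 [-2.9 -1.5  5.6] [-3.125  0.007  1.605] 0.022237716921112954
the job is handed in; nothing more can be done
None
```

The job is handed in at 16.0 s. The ball ran into the catcher, and the gate carriage is locked one hole further up the track, with the gripper still holding the knob.

**Last checks:**
- **Ball:** the wrist picture after the pedal was released shows it in the catcher. The final side picture still shows it there.
- **Carriage:** by the tool's movement it travelled 50.2 mm up the slope from where it started. One hole fewer shows above it than before.
- **Pin:** the tool's lift is back at -0.1 mm. Pushing on the knob met a hard stop, at about 12 N and later 5.6 N with almost no movement. The final wrist view matches the one taken when the pin was home at the start.
- **Grip:** the opening is 22 mm on the knob, with a 30 N squeeze.
- **Other things:** the timer and pen look untouched in the last wrist picture, and the arm never came near the jar.

**What was not clean:**
- When the pedal met its stop, the fingertips pressed it with about 48–51 N for one 1/8 s step before I backed off. That is over the 40 N limit for the arm and gripper body. The contact was at the fingertips, so I can't say whether it counts. It is well under the 120 N wrist limit.
- Positions from the wrist camera came out about 4 mm off along the track from those of the other two cameras. I went with the other two, and the pedal press and the knob grip agreed with them.

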